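# Set and lock the clamp bar of an orbital shaker

## Task

Secure the loose deep-well block on the shaker: slide the steel clamp bar along its slots, pushing the block ahead of it, until the block is pressed firmly home and square against the fixed rail and the bar's rubber face is at the green line; feel for it and do not squeeze the block hard. Then turn the orange lever clockwise until the bar is clamped hand-tight, without overtightening it, let go, and leave everything else where it is.

Things in the scene. Friction and masses are not known exactly. Their poses are not given: they have to be found in the camera images.
- shaker: Orbital shaker, white housing under a dark grey metal platform 230 (x) x 310 (y) mm; it does not move. Origin: centre of its underside on the bench, z up, platform top 100 mm above it. Its y is the direction of the slots: fixed rail at the -y end, the bar's finger tab at the +y end. Its -x side, with the control panel, faces the robot.
- mark (a point): Middle of the green line painted across the platform (along the shaker's x), at the platform's surface, y = -39.5 mm in the shaker's frame. Paint shows on both sides, 68 to 112 mm from the middle. The bar-side face of a block that is home against the rail lies exactly over this line.
- rail_face (a point): Foot of the middle of the inner face of the fixed steel rail (150 mm long, 28 mm high), at the platform's surface. The face looks along the shaker's +y.
- block_centre (a point): Centre, half-way up, of the white deep-well block with blue top, loose on the platform between rail and bar: 127.8 (x) x 85.5 (y) x 44 mm, 0.2 to 0.4 kg. It starts 1 to 8 mm short of the rail, perhaps a little askew; home, its centre is 42.75 mm from the rail's face. The bar should press it home with 6 to 15 N; over 25 N would harm it.
- bar: Stainless clamp bar, 0.77 kg, lying on the platform, held captive by guide screw and clamp hub through its two slots, which run along y. Origin: foot of the middle of its front face; y points away from the block. In front an upright flange 150 mm long, 36 high, 10 thick, faced with rubber; behind it a slotted tongue 52 mm wide, 6 thick, ending in the finger tab. Play lets it turn by 0.03 rad.
- bar_face (a point): Foot of the middle of the bar's rubber front face, at the platform's surface. It starts 12 to 32 mm from the line. The bar drags with 3 to 6 N, and 1 to 4 N more once it pushes the block; once the block is home, whatever more the tab is pushed with goes into pressing the block. The rubber gives only about 0.3 mm under 12 N. Let go, it stays there.
- bar_tab (a point): Middle of the finger tab, an upright plate 40 mm wide (x), 12 thick (y), top 42 mm above the platform; this point is 24 mm above the platform and 144 mm behind the bar's front face. Pinch it from above across its 12 mm, or push it from behind. The guide screw's head in front of it, 12 mm or more away, is 12.5 mm high.
- clamp_nut: Black hub of the clamp, 23 mm wide, about 45 mm high, with the lever it carries. As the lever turns clockwise the hub screws down 3.5 mm per rad and its washer presses on the bar's tongue. Origin on the clamp's upright axis, within 5 mm of the platform's surface.
- clamp_lever (a joint): Angle of the clamp lever, rad: 0 with the handle along the shaker's -x, growing clockwise seen from above (at 1.57 it points along +y, over the tongue). It starts loose at 0 to 0.3 and can turn to 2.6. The washer meets the bar somewhere between 0.4 and 1.3, different every time; hand-tight is 0.3 to 0.8 rad further. It stays where it is left.
- lever_grip (a point): Middle of the orange lever handle, 55 mm from the clamp's axis and 60 to 64 mm above the platform (it sinks to 57 to 59). The handle is level, 50 mm long (28 to 78 mm from the axis), 14 mm wide and high; it clears the block's top by 5 mm or more. Pushed square at this point the loose lever turns with 3 to 4 N; hand-tight is 10 to 12 N, over 14 N is too much.
- clamp_axis (a point): Point on the upright axis about which the clamp lever turns, 60 mm above the platform.
- tip_box: Bystander: cream pipette-tip box with a blue rack, 122 x 82 x 81 mm, beside the shaker. Origin under its centre.
- tube_rack: Bystander: orange rack with ten capped tubes, 100 x 50 x 52 mm, beside the shaker. Origin under its centre.
- beaker: Bystander: glass beaker, 68 mm across, 75 mm high, between robot and shaker. Origin under its centre.
- pipette: Bystander: pipette lying on the bench, 250 mm long, 29 mm high. Origin at its middle on the bench.
- hex_key: Bystander: small brass-coloured hex key, 85 mm long, 5 mm high, left lying on the platform beside the bar's tongue. Origin at the middle of its long arm.
- spray_bottle: Bystander: white bottle with blue cap, 66 mm across, 170 mm high, off to the right of the shaker. Origin under its centre.
There are look-alikes about, which are no part of the job. What is shaped like the part that bears block_centre but brown or turquoise is not meant.

How it is judged:
By the outcome, as a careful person would: the job done as asked, in the order asked, and still so for the second after the job is handed in, with the robot touching nothing.
It also fails if it takes over 54 s, if anything falls off the work surface, if the arm or the gripper's body presses on something with over 40 N, if the wrist force passes 120 N, or if a joint passes its speed limit or range.

## Robot

A 6-joint arm with a two-finger parallel gripper is mounted at the origin on the work surface. World frame = base frame: x ahead of the robot, y to its left, z up, the work surface at z = 0. Lengths are in mm, angles in rad, forces in N, time in s.
With the tool pointing down it reaches from about 350 to 975 mm from the base axis. Payload 7.1 kg.
Tool frame: the origin (TCP) lies midway between the tips of the shut fingers; the grasp point (between the pads) lies 19 mm behind it (ctrl.tcp_to_grasp is the distance from the TCP to the grasp point, in mm); z points along the fingers, y is the line along which they close (so a half turn about z gives the same grasp; the last joint's range is limited). The gripper opens to 88 mm and grips with 3 to 60 N. Pads are 20 mm wide; open, the fingers measure 115 mm over their backs; the gripper's body (75 mm by 178 mm) begins 61 mm behind the grasp point.
Start: joints at [1.144, 0.423, 1.63, -0, 1.089, -0.019], TCP at [247.837, 573.744, 222.675] pointing down, gripper open.
Joint ranges: [-3, 3], [-0.9, 2.11], [0.09, 2.58], [-1.31, 4.45], [0.11, 2.69], [-2.54, 2.54]. Speed limits (rad/s): [2.39, 2.39, 3.01, 3.14, 3.14, 3.14].

## Interface

Orientations are given as a rotation vector (axis times angle).
In Python, from workcell import get_obs, cams, ticket, boxes_of, ctrl gives the robot as it stands.
- The arm moves only by the shell command python3 -m creep 'ROWS' [OPENING]. ROWS is JSON, one flat list of numbers, 4 for each row, row after row: the shift along the world's x, y, z in m, then the turn about the world's z in rad. In form: [tx, ty, tz, spin, tx, ty, tz, spin, ...]. A call has 1 to 10 rows; each row is the pose to reach, as a shift and turn from the pose commanded when the call began; what a row does not reach only later rows make up. A row lasts 1/12 s, in which the tool goes at most 41.7 mm and 7.16 degrees, less where a joint would pass 70% of its speed; a pose out of reach is approached as far as the arm can. A call with a gripper value outside its range is refused whole. OPENING is the opening, from 0 (shut) to 1 (fully open), set as the call begins (- or left out, the last holds). The fingers move at their own pace and stop on an object; the grip force is fixed at half the most. Time passes only in rows, so rows that repeat a pose let the fingers close. It gives the time, the measured TCP pose, the force, the opening and the grip force at its end, in the units of the state.
- get_obs(): the state, without advancing time (a new reading comes with each control period).
- cams.get_image(name): name is "scene" or "top" or "wrist"; returns (picture, depth): 400x640x3 uint8, red, green, blue; 400x640 float32, mm along the optical axis (not along the pixel's ray), 0 where there is no reading.
- cams.get_calibration(name): a dict with "mtx" (3x3 intrinsics, pixels), "R" (3x3) and "t" (3): a world point X has camera coordinates R X + t; the wrist camera has in their place "mount" (4x4, takes a point from camera to tool coordinates, whose origin is the TCP and whose axes are the flange's). Camera axes: x right, y down, z forward; pixel columns grow to the right and rows downward; lengths in mm; the calibration is good to about 2 mm. A picture is of the moment at which its call begins: read the wrist's pose just before it. get_calibration takes no time and is no camera call.
- ticket.close_job(): hands the job in; it is judged then, once.
Trained networks look in the newest picture that a camera, given by its name, has taken for a name from the list of things; names that differ only in an ending like _2 or _b are one class to them, and where a whole thing is asked for, a point or a joint stands for the part that bears it (a point fixed in the world has none). Each returns a list of dicts, best first, with "score" (0 to 1); they miss things now and then, are a little off and sometimes report something else, mostly with a low value. They report only what shows in the picture. A call takes as long as a camera call. They do not tell look-alikes from the thing itself.
- boxes_of(camera, target): "centre" ([column, row] in pixels, amid what is visible of it).
The state is a dict: "t": time; "qpos": joint angles; "qvel": joint speeds; "joint_torque": joint torques, N m; "ee_pos": TCP position; "orientation": TCP orientation; "ft_force": force on the tool from outside, world axes, zero at the start; "moment": the same for the moment, N m; "width": finger opening in mm; "grasp_force": force on a finger pad.
Only numpy, scipy, OpenCV 4.12 (cv2) and the standard library are available. Lean on these libraries where they do the work, as an engineer would, in place of code of your own. Each camera call takes 0.05 s, during which the arm holds its last target. There are 200 camera calls.

## Working session

There is one attempt and no reset: what is moved stays moved. The work goes in short steps, Python scripts to look and compute and a shell command to move; the robot and the scene stay as the last step left them, time stands still between calls to the robot, and variables do not carry over. Pictures are saved under pics/ and viewed, at most 10 in all, crops included, and the job is handed in when it is done.

```bash
ls; mkdir -p pics; cat > h.py <<'E'
import numpy as np, cv2
from workcell import get_obs, cams, ticket, boxes_of, ctrl
def cal(n):
    c=cams.get_calibration(n); return c
def px2w(n,uv,z=None,d=None):
    c=cal(n);K=np.array(c['mtx']);r=np.linalg.inv(K)@[uv[0],uv[1],1.]
    if 'R' in c:
        R=np.array(c['R']);t=np.array(c['t']).ravel()
        o=-R.T@t;v=R.T@r
    else:
        M=np.array(c['mount']);s=get_obs();Rt=cv2.Rodrigues(np.array(s['orientation'],float))[0]
        o=Rt@M[:3,3]+s['ee_pos'];v=Rt@M[:3,:3]@r
    return o+v*(d if d is not None else (z-o[2])/v[2])
E
python3 - <<'E'
from h import *
for n in ('scene','top'):
    im,d=cams.get_image(n); cv2.imwrite(f'pics/{n}0.png',im[:,:,::-1]); np.save(f'{n}_d.npy',d)
    for t in ['shaker','mark','rail_face','block_centre','bar','bar_face','bar_tab','clamp_nut','lever_grip','clamp_axis','hex_key','beaker','tip_box','tube_rack','spray_bottle']:
        b=boxes_of(n,t)
        print(n,t,[(np.round(x['centre']).tolist(),round(x['score'],2),np.round(px2w(n,x['centre'],d=d[int(x['centre'][1]),int(x['centre'][0])])).tolist()) for x in b[:3]])
print(get_obs())
E
```

```text
pics
scene shaker [([309.0, 245.0], 0.91, [570.0, -81.0, 100.0])]
scene mark [([305.0, 243.0], 0.81, [568.0, -93.0, 100.0])]
scene rail_face [([306.0, 242.0], 0.86, [567.0, -91.0, 102.0]), ([318.0, 232.0], 0.43, [526.0, -83.0, 97.0])]
scene block_centre [([469.0, 294.0], 0.93, [444.0, 305.0, 43.0]), ([418.0, 232.0], 0.58, [356.0, 124.0, 46.0]), ([273.0, 212.0], 0.57, [559.0, -194.0, 142.0])]
scene bar [([321.0, 236.0], 0.57, [536.0, -68.0, 107.0])]
scene bar_face [([318.0, 232.0], 0.95, [526.0, -84.0, 100.0])]
scene bar_tab [([316.0, 233.0], 0.71, [535.0, -83.0, 107.0])]
scene clamp_nut [([315.0, 212.0], 0.51, [512.0, -102.0, 159.0])]
scene lever_grip [([311.0, 216.0], 0.67, [520.0, -107.0, 149.0])]
scene clamp_axis [([308.0, 248.0], 0.83, [576.0, -78.0, 100.0])]
scene hex_key []
scene beaker [([306.0, 168.0], 0.76, [332.0, -247.0, 30.0])]
scene tip_box [([386.0, 289.0], 0.62, [559.0, 131.0, 80.0]), ([307.0, 245.0], 0.19, [574.0, -85.0, 103.0])]
scene tube_rack [([234.0, 199.0], 0.63, [544.0, -344.0, 53.0])]
scene spray_bottle [([210.0, 153.0], 0.78, [484.0, -468.0, 109.0])]
top shak
[... 1372 characters left out ...]
04.0])]
{'t': 1.6, 'qpos': array([ 1.14401496e+00,  4.23073353e-01,  1.62988278e+00, -5.14837642e-06,
        1.08860452e+00, -1.89714109e-02]), 'qvel': array([ 4.04842439e-04,  1.09165750e-03,  9.75758566e-05,  2.09465403e-03,
       -1.34212452e-04,  8.55131826e-04]), 'joint_torque': array([-1.61854632e-04, -5.44559276e+01, -2.74048412e+01,  6.44023251e-02,
        1.67466060e-02, -9.45869346e-06]), 'ee_pos': array([247.83417476, 573.75705392, 222.69849203]), 'orientation': array([6.36150628e-01, 3.07649872e+00, 4.74363878e-05]), 'ft_force': array([0.13269328, 0.16519791, 0.32887896]), 'moment': array([-0.02879222, -0.02028991,  0.02723865]), 'grasp_force': 0.0, 'width': 87.73622598353694}
```

```bash
python3 - <<'E'
import cv2
a=cv2.imread('pics/top0.png')[120:280,230:430]; cv2.imwrite('pics/topc.png',cv2.resize(a,None,fx=3.7,fy=3.7,interpolation=cv2.INTER_CUBIC))
a=cv2.imread('pics/scene0.png')[150:310,210:410]; cv2.imwrite('pics/scenec.png',cv2.resize(a,None,fx=3.7,fy=3.7,interpolation=cv2.INTER_CUBIC))
E
```

```text
(no output)
```

View pics/topc.png

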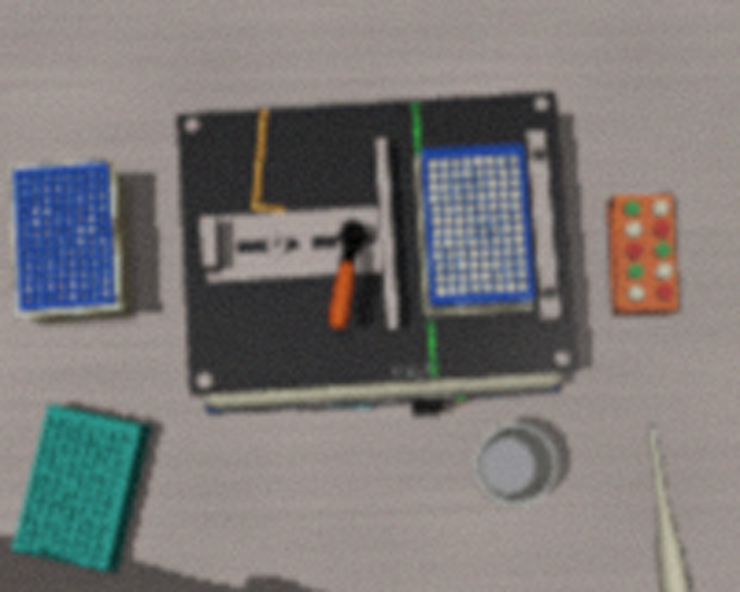

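View pics/scenec.png

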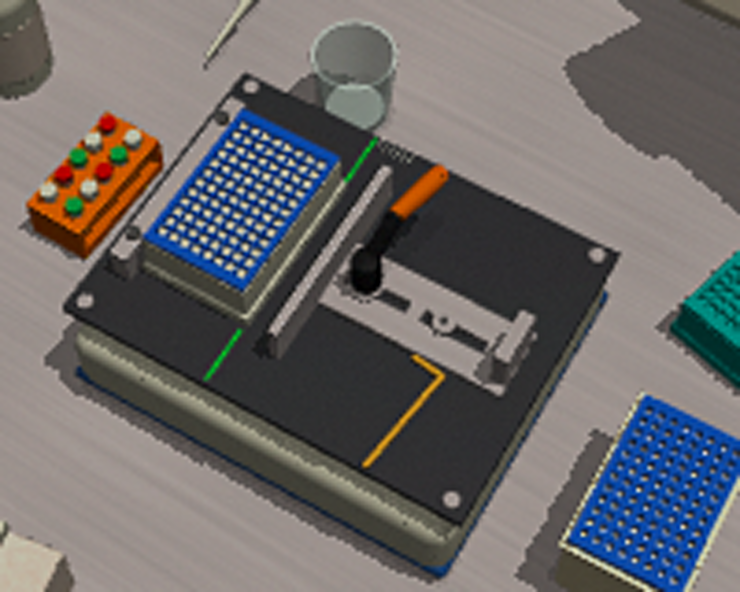

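```bash
cat >> h.py <<'E'
def comp(n,im,lo,hi,z,k=4,amin=8):
    hsv=cv2.cvtColor(im,cv2.COLOR_RGB2HSV); m=cv2.inRange(hsv,np.array(lo),np.array(hi))
    N,L,st,c=cv2.connectedComponentsWithStats(m)
    out=[]
    for i in sorted(range(1,N),key=lambda i:-st[i,4])[:k]:
        if st[i,4]<amin: continue
        ys,xs=np.where(L==i); P=np.array([px2w(n,(x,y),z=z)[:2] for x,y in zip(xs,ys)])
        r=cv2.minAreaRect(P.astype(np.float32)); out.append((st[i,4],np.round(c[i]).tolist(),np.round(P.mean(0),1).tolist(),np.round(r[0],1).tolist(),np.round(r[1],1).tolist(),round(r[2],1)))
    return out
E
python3 - <<'E'
from h import *
for n in('top','scene'):
    im=cv2.imread(f'pics/{n}0.png')[:,:,::-1].copy()
    print(n,'green');[print(o) for o in comp(n,im,(50,120,70),(75,255,255),100)]
    print('orange');[print(o) for o in comp(n,im,(5,180,100),(15,255,255),161)]
d=np.load('top_d.npy')
# tab from top depth
P=np.array([np.r_[px2w('top',(u,v),d=d[v,u]),u,v] for u in range(275,340) for v in range(145,225)])
for lo,hi,s in((134,150,'hi'),(150,180,'lev')):
    q=P[(P[:,2]>lo)&(P[:,2]<hi)];print(s,len(q));
    for r in q[:40:2]:print(np.round(r).tolist())
E
```

```text
top green
(np.int32(24), [342.0, 154.0], [624.9, -162.1], [624.7, -162.4], [37.1, 5.4], 4.5)
(np.int32(20), [346.0, 213.0], [445.3, -171.1], [444.6, -171.2], [2.9, 38.4], 88.8)
orange
(np.int32(76), [322.0, 200.0], [477.4, -99.7], [479.0, -100.2], [13.1, 48.6], 78.1)
scene green
(np.int32(30), [270.0, 245.0], [622.6, -162.0], [622.4, -162.0], [42.5, 4.3], 2.5)
(np.int32(23), [307.0, 193.0], [442.2, -171.0], [441.5, -171.2], [40.8, 3.9], 4.3)
(np.int32(14), [230.0, 192.0], [550.5, -343.0], [550.0, -343.4], [10.1, 7.9], 38.4)
(np.int32(14), [230.0, 205.0], [584.4, -319.0], [584.6, -319.1], [12.3, 7.8], 38.7)
orange
(np.int32(367), [237.0, 200.0], [587.0, -281.9], [584.7, -286.8], [94.1, 56.2], 0.2)
(np.int32(90), [323.0, 201.0], [474.8, -101.0], [474.5, -100.9], [13.2, 46.2], 82.4)
(np.int32(17), [217.0, 132.0], [444.1, -462.2], [444.1, -462.1], [34.4, 6.8], 84.5)
(np.int32(13), [208.0, 127.0], [442.0, -495.1], [442.0, -495.3], [5.7, 23.1], 1.6)Traceback (most recent call last):
  File "<stdin>", line 8, in <module>
  File "h.py", line 6, in px2w
    c=cal(n);K=np.array(c['mtx']);r=np.linalg.inv(K)@[uv[0],uv[1],1.]
  File "h.py", line 4, in cal
    c=cams.get_calibration(n); return c
ValueError: time passes only in moves, steps and waits
```

```bash
sed -i 's/^def cal(n):/import functools\n@functools.lru_cache\ndef cal(n):/' h.py
python3 -m creep '[0.15,-0.35,0.12,-1.11,0.15,-0.35,0.12,-1.11,0.15,-0.35,0.12,-1.11,0.15,-0.35,0.12,-1.11,0.15,-0.35,0.12,-1.11,0.15,-0.35,0.12,-1.11,0.15,-0.35,0.12,-1.11,0.15,-0.35,0.12,-1.11,0.15,-0.35,0.12,-1.11,0.15,-0.35,0.12,-1.11]' 0
```

```text
t: 2.43
ee_pos: [398.9, 221.0, 344.3]
orientation: [2.169, 2.271, 0.003]
ft_force: [0.3, 0.4, 0.9]
width: 24.8
grasp_force: 0.0
```

```bash
python3 -m creep '[0.12,-0.26,0,0,0.12,-0.26,0,0,0.12,-0.26,0,0,0.12,-0.26,0,0,0.12,-0.26,0,0,0.12,-0.26,0,0,0.12,-0.26,0,0,0.12,-0.26,0,0,0.12,-0.26,0,0]'
python3 - <<'E'
from h import *
s=get_obs();print(s['t'],s['ee_pos'],s['orientation'],s['qpos'],s['ft_force'])
print(cal('wrist'))
im,d=cams.get_image('wrist'); np.save('w1.npy',d); cv2.imwrite('pics/w1.png',im[:,:,::-1])
E
```

```text
t: 3.18
ee_pos: [518.1, -37.9, 342.4]
orientation: [-2.165, -2.275, 0.0]
ft_force: [-0.5, 0.6, -0.6]
width: 0.3
grasp_force: 0.0
3.1833 [518.11100202 -37.87620492 342.37276878] [-2.16546358e+00 -2.27529147e+00  3.73659209e-04] [-9.59721003e-02  1.41563829e-01  1.73040017e+00  1.55523339e-04
  1.27020393e+00 -1.45471722e-01] [-0.460426    0.63994731 -0.57375957]
{'mtx': array([[314.43409208,   0.        , 316.91403603],
       [  0.        , 314.43409208, 198.67034883],
       [  0.        ,   0.        ,   1.        ]]), 'mount': array([[-4.77079037e-04, -9.54240847e-01, -2.99038756e-01,
         8.19742025e+01],
       [ 9.99999883e-01, -4.32598174e-04, -2.14942485e-04,
        -4.22911472e-02],
       [ 7.57432787e-05, -2.99038824e-01,  9.54240942e-01,
        -1.61168348e+02],
       [ 0.00000000e+00,  0.00000000e+00,  0.00000000e+00,
         1.00000000e+00]])}
```

View pics/w1.png

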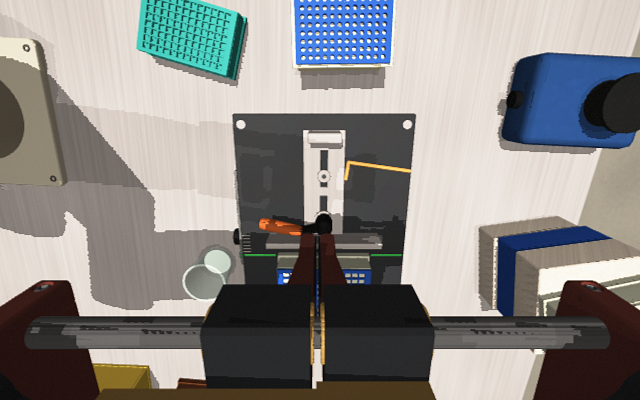

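```bash
python3 - <<'E'
from h import *
im=cv2.imread('pics/w1.png')[:,:,::-1].copy(); d=np.load('w1.npy')
c=cal('wrist');K=np.array(c['mtx']);M=np.array(c['mount']);s=get_obs();R=cv2.Rodrigues(np.array(s['orientation']))[0]
u,v=np.meshgrid(np.arange(640),np.arange(400)); r=np.stack([(u-K[0,2])/K[0,0],(v-K[1,2])/K[1,1],np.ones_like(u)],-1)*d[...,None]
W=(r@M[:3,:3].T+M[:3,3])@R.T+s['ee_pos']; np.save('W1.npy',W)
y=np.array([-.05,.99875]);x=np.array([.99875,.05])
def rep(n,m):
    P=W[m];ys,xs=np.where(m);q=cv2.minAreaRect(P[:,:2].astype(np.float32));print(n,len(P),'px',xs.mean().round(),ys.mean().round(),'mean',P.mean(0).round(1),'rect',np.round(q[0],1),np.round(q[1],1),round(q[2],1))
reg=(u>230)&(u<420)&(v>110)&(v<250)
print('platform z',np.median(W[reg&(v>200)&(v<215)&(u>350)][:,2]))
rep('tab',reg&(v<160)&(W[...,2]>137)&(W[...,2]<150))
rep('tabpx',reg&(v<160)&(W[...,2]>110)&(W[...,2]<150))
hsv=cv2.cvtColor(im,cv2.COLOR_RGB2HSV)
org=reg&(cv2.inRange(hsv,(3,150,80),(14,255,255))>0)&(u<310)
rep('lever',org&(W[...,2]>150)); print('lever z top',np.percentile(W[org][:,2],[10,50,90]))
gr=(cv2.inRange(hsv,(45,100,60),(75,255,255))>0)&reg|((cv2.inRange(hsv,(45,100,60),(75,255,255))>0)&(v>245)&(v<262)&(u>230)&(u<420))
rep('greenL',gr&(u<290));rep('greenR',gr&(u>350))
rep('flange top',(v>225)&(v<255)&(u>325)&(u<400)&(W[...,2]>131)&(W[...,2]<140))
rep('hub',(u>310)&(u<335)&(v>205)&(v<236)&(W[...,2]>150))
a=im[110:270,220:430,::-1];cv2.imwrite('pics/w1c.png',cv2.resize(a,None,fx=3.7,fy=3.7,interpolation=cv2.INTER_CUBIC))
E
```

```text
platform z 99.00546785121539
tab 373 px 324.0 138.0 mean [523.6   4.7 140.9] rect [523.4   4.4] [39.  11.8] 3.2
tabpx 438 px 324.0 137.0 mean [523.5   5.6 139. ] rect [523.4   4.7] [39.  12.4] 3.0
lever 491 px 280.0 227.0 mean [477.2 -96.  166.8] rect [477.8 -97.8] [14.3 50. ] 79.5
lever z top [163.42774723 167.29217592 169.1077564 ]
greenL 69 px 258.0 255.0 mean [ 439.4 -170.2   97.1] rect [ 430.6 -173.7] [66.9 18.3] 24.1
greenR 63 px 386.0 255.0 mean [ 619.8 -156.2  106. ] rect [562.4 -67.2] [ 38.9 241.8] 32.7
flange top 364 px 358.0 246.0 mean [ 574.7 -130.8  134.5] rect [ 574.7 -131.9] [60.5 11. ] 3.1
hub 78 px 318.0 231.0 mean [518.1 -66.1 242.8] rect [519.4 -31.8] [153.8  11.8] 89.9
```

View pics/w1c.png

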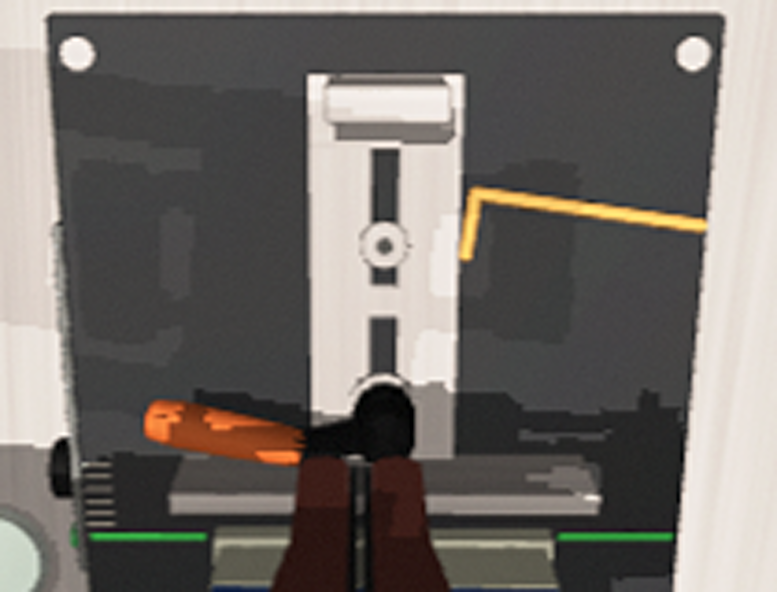

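```bash
python3 -m creep '[0.004,0.04,0,0,0.004,0.072,-0.02,0,0.004,0.072,-0.06,0,0.004,0.072,-0.1,0,0.004,0.072,-0.14,0,0.004,0.072,-0.18,0,0.004,0.072,-0.21,0,0.004,0.072,-0.226,0,0.004,0.072,-0.226,0]'
```

```text
t: 3.98
ee_pos: [518.5, 37.2, 113.4]
orientation: [-2.156, -2.278, 0.008]
ft_force: [-0.5, -0.2, 1.0]
width: 0.4
grasp_force: 0.0
```

```bash
python3 -m creep '[0,-0.003,0,0,0,-0.006,0,0,0,-0.009,0,0,0,-0.011,0,0,0,-0.012,0,0,0,-0.012,0,0]'
```

```text
t: 4.48
ee_pos: [522.3, 23.4, 117.5]
orientation: [2.162, 2.278, 0.002]
ft_force: [-0.0, 0.2, 0.4]
width: 0.4
grasp_force: 0.0
```

```bash
python3 -m creep '[0,-0.002,0,0,0,-0.004,0,0,0,-0.006,0,0,0.0005,-0.008,0,0,0.0005,-0.01,0,0,0.0005,-0.012,0,0,0.0005,-0.012,0,0,0.0005,-0.012,0,0]'
```

```text
t: 5.15
ee_pos: [522.6, 12.4, 117.1]
orientation: [-2.162, -2.279, -0.002]
ft_force: [-1.0, 5.2, 3.9]
width: -0.1
grasp_force: 2.6
```

```bash
python3 -m creep '[0,-0.002,0,0,0,-0.004,0,0,0,-0.006,0,0,0.0005,-0.008,0,0,0.0005,-0.01,0,0,0.0005,-0.01,0,0]'
```

```text
t: 5.65
ee_pos: [523.2, 2.4, 117.1]
orientation: [-2.162, -2.279, -0.002]
ft_force: [-0.1, 4.5, 4.0]
width: 0.7
grasp_force: 2.7
```

```bash
python3 -m creep '[0,-0.001,0,0,0,-0.002,0,0,0,-0.003,0,0,0,-0.004,0,0,0,-0.004,0,0]'
```

```text
t: 6.07
ee_pos: [523.2, -1.2, 117.1]
orientation: [-2.162, -2.278, -0.003]
ft_force: [0.1, 7.3, 3.6]
width: 0.3
grasp_force: 3.9
```

```bash
python3 -m creep '[0,-0.0005,0,0,0,-0.001,0,0,0,-0.0015,0,0,0,-0.002,0,0,0,-0.002,0,0]'
```

```text
t: 6.48
ee_pos: [523.2, -3.0, 117.1]
orientation: [-2.162, -2.278, -0.003]
ft_force: [-1.1, 8.4, 2.8]
width: 0.5
grasp_force: 4.5
```

```bash
python3 -m creep '[0,-0.0004,0,0,0,-0.0008,0,0,0,-0.001,0,0,0,-0.001,0,0]'
```

```text
t: 6.82
ee_pos: [523.2, -3.5, 117.1]
orientation: [-2.162, -2.277, -0.004]
ft_force: [0.9, 13.3, 4.1]
width: 0.5
grasp_force: 6.2
```

```bash
python3 -m creep '[0,-0.0002,0,0,0,-0.0004,0,0,0,-0.0004,0,0]'
```

```text
t: 7.07
ee_pos: [523.2, -3.5, 117.1]
orientation: [-2.162, -2.277, -0.005]
ft_force: [-1.0, 14.0, 3.8]
width: 0.8
grasp_force: 7.3
```

```bash
python3 - <<'E'
from h import *
s=get_obs();print(s['t'],s['ee_pos'],s['ft_force'])
im,d=cams.get_image('top'); cv2.imwrite('pics/t2.png',im[:,:,::-1])
im2,d2=cams.get_image('wrist'); cv2.imwrite('pics/w2.png',im2[:,:,::-1])
s=get_obs();print(s['t'],s['ft_force'],s['moment'])
a=im[145:225,280:400,::-1];b=cv2.resize(a,None,fx=5,fy=5,interpolation=cv2.INTER_CUBIC)
cv2.imwrite('pics/t2c.png',b)
E
```

```text
7.0667 [523.17796472  -3.47613213 117.12533983] [-0.96898383 13.98649025  3.83478214]
7.1667 [-0.25283651 14.45649117  4.10330596] [2.28127066 0.08736387 0.01531345]
```

View pics/t2c.png

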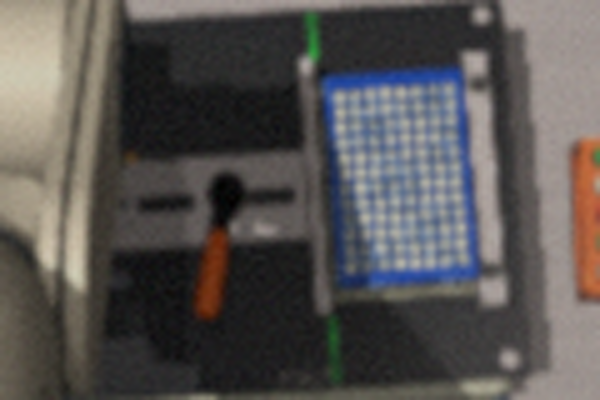

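```bash
python3 -m creep '[0,-0.0002,0,0,0,-0.0004,0,0,0,-0.0004,0,0,0,-0.0004,0,0]'
```

```text
t: 7.5
ee_pos: [523.2, -3.5, 117.1]
orientation: [-2.162, -2.277, -0.005]
ft_force: [-0.9, 16.3, 4.0]
width: 0.3
grasp_force: 8.4
```

```bash
python3 - <<'E'
from h import *
im,d=cams.get_image('scene'); cv2.imwrite('pics/s2.png',im[:,:,::-1])
a=im[170:270,240:350,::-1];b=cv2.resize(a,None,fx=6,fy=6,interpolation=cv2.INTER_CUBIC)
cv2.imwrite('pics/s2c.png',b)
for p in ['top','scene']:
    i=cv2.imread(f"pics/{'t2' if p=='top' else 's2'}.png")[:,:,::-1].copy()
    [print(p,o) for o in comp(p,i,(50,120,70),(75,255,255),100,k=2)]
E
```

```text
top (np.int32(16), [342.0, 152.0], [631.0, -162.0], [630.7, -162.0], [25.4, 5.1], 12.6)
scene (np.int32(25), [269.0, 247.0], [626.1, -161.8], [624.9, -161.7], [37.6, 4.2], 1.3)
scene (np.int32(14), [230.0, 192.0], [550.5, -343.0], [550.0, -343.4], [10.1, 7.9], 38.4)
```

View pics/s2c.png

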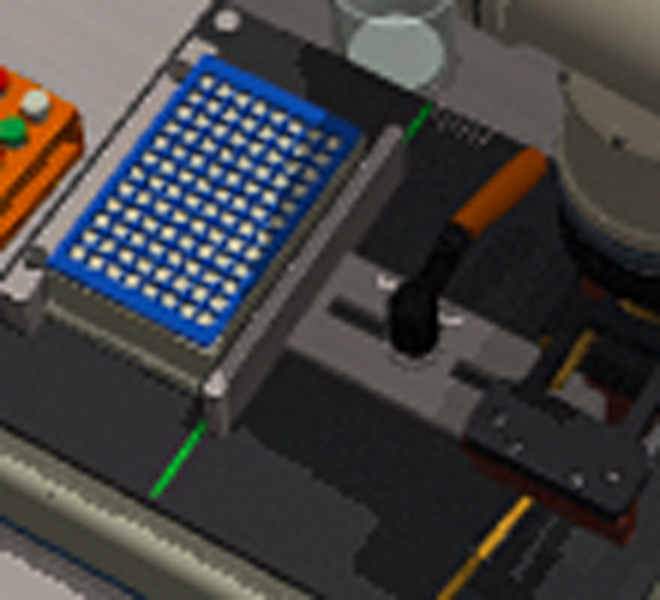

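```bash
python3 -m creep '[0,0.003,0,0,0,0.008,0,0,0,0.014,0,0,0,0.016,0.03,0,0,0.016,0.07,0,0,0.016,0.09,0,-0.02,-0.03,0.09,-0.12,-0.045,-0.07,0.09,-0.23,-0.051,-0.1,0.09,-0.23,-0.051,-0.122,0.09,-0.23]'
```

```text
t: 8.38
ee_pos: [469.3, -130.0, 206.7]
orientation: [-2.41, -2.015, 0.002]
ft_force: [-0.0, 0.6, 0.8]
width: 0.5
grasp_force: 0.0
```

```bash
python3 -m creep '[0,0,0,0,0,0,0,0]'; python3 - <<'E'
from h import *
s=get_obs();print(s['ee_pos'],s['orientation'])
im,d=cams.get_image('wrist'); np.save('w3.npy',d); cv2.imwrite('pics/w3.png',im[:,:,::-1])
c=cal('wrist');K=np.array(c['mtx']);M=np.array(c['mount']);R=cv2.Rodrigues(np.array(s['orientation']))[0]
u,v=np.meshgrid(np.arange(640),np.arange(400)); r=np.stack([(u-K[0,2])/K[0,0],(v-K[1,2])/K[1,1],np.ones_like(u)],-1)*d[...,None]
W=(r@M[:3,:3].T+M[:3,3])@R.T+s['ee_pos']
hsv=cv2.cvtColor(im,cv2.COLOR_RGB2HSV)
def rep(n,m):
    P=W[m];ys,xs=np.where(m);q=cv2.minAreaRect(P[:,:2].astype(np.float32));print(n,len(P),'px',xs.mean().round(),ys.mean().round(),'mean',P.mean(0).round(1),'rect',np.round(q[0],1),np.round(q[1],1),round(q[2],1))
near=(abs(W[...,0]-490)<70)&(abs(W[...,1]+97)<50)
rep('lever',(cv2.inRange(hsv,(3,140,60),(15,255,255))>0)&near&(W[...,2]>158)&(W[...,2]<180))
rep('tab',(abs(W[...,0]-523)<28)&(abs(W[...,1]+22)<20)&(W[...,2]>137)&(W[...,2]<148))
E
```

```text
t: 8.55
ee_pos: [471.6, -129.0, 206.7]
orientation: [2.412, 2.013, 0.0]
ft_force: [0.5, -0.4, 0.5]
width: 0.4
grasp_force: 0.0
[ 471.62604939 -129.00858935  206.71642374] [2.41199615e+00 2.01277884e+00 1.53863714e-04]
lever 1468 px 318.0 180.0 mean [477.9 -97.7 167. ] rect [478.4 -98.5] [13.9 50.3] 81.5
tab 1208 px 368.0 46.0 mean [525.2 -21.2 140.8] rect [525.3 -21. ] [39.9 12.2] 3.1
```

View pics/w3.png

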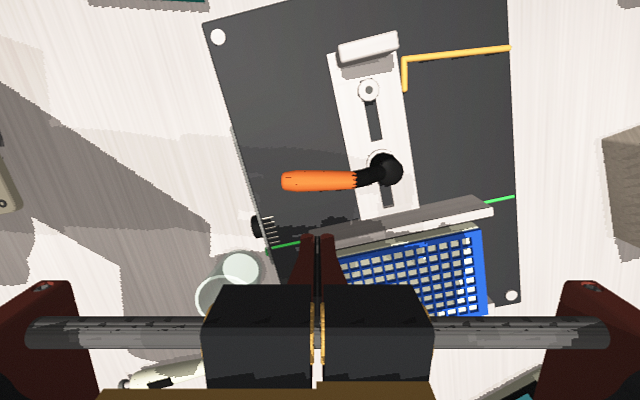

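```bash
python3 -m creep '[0,0,-0.03,0,0,0,-0.05,0,0,0,-0.057,0,0,0,-0.057,0,0,0,-0.057,0]'; python3 - <<'E'
import numpy as np
C=np.array([532.2,-107.2]);x=np.array([.99875,.05]);y=np.array([-.05,.99875])
B=np.array([471.6,-129.0])
for t in np.arange(.2,2.21,.1):
    p=C+55*(-x*np.cos(t)+y*np.sin(t))-20*(x*np.sin(t)+y*np.cos(t))
    print(round(t,1),np.round((p-B)/1000,4),round(.2-t,1))
E
```

```text
t: 9.02
ee_pos: [472.1, -127.3, 149.8]
orientation: [-2.407, -2.017, 0.001]
ft_force: [-0.6, 0.1, 0.4]
width: 0.8
grasp_force: 0.0
0.2 [0.0032 0.0102] 0.0
0.3 [0.0024 0.016 ] -0.1
0.4 [0.0021 0.0219] -0.2
0.5 [0.0024 0.0277] -0.3
0.6 [0.0033 0.0335] -0.4
0.7 [0.0047 0.0392] -0.5
0.8 [0.0067 0.0447] -0.6
0.9 [0.0093 0.0499] -0.7
1.0 [0.0123 0.0549] -0.8
1.1 [0.0159 0.0596] -0.9
1.2 [0.0199 0.0638] -1.0
1.3 [0.0243 0.0677] -1.1
1.4 [0.029  0.0711] -1.2
1.5 [0.0341 0.074 ] -1.3
1.6 [0.0395 0.0764] -1.4
1.7 [0.045  0.0782] -1.5
1.8 [0.0507 0.0795] -1.6
1.9 [0.0565 0.0802] -1.7
2.0 [0.0624 0.0803] -1.8
2.1 [0.0682 0.0798] -1.9
2.2 [0.074  0.0788] -2.0
```

```bash
python3 -m creep '[0.003,0.006,0,0,0.003,0.01,0,0,0.003,0.013,0,-0.05,0.0025,0.016,0,-0.1,0.0022,0.019,0,-0.15,0.002,0.022,0,-0.2,0.002,0.022,0,-0.2]'
```

```text
t: 9.6
ee_pos: [474.7, -105.9, 150.6]
orientation: [2.597, 1.763, 0.002]
ft_force: [-0.2, -3.7, -0.6]
width: 0.5
grasp_force: 1.2
```

```bash
python3 -m creep '[0,0.003,0,-0.05,0.0003,0.006,0,-0.1,0.0007,0.009,0,-0.15,0.0012,0.0116,0,-0.2,0.0012,0.0116,0,-0.2,0.0012,0.0116,0,-0.2]'; python3 -c "
from h import *
s=get_obs();print(s['ft_force'],s['moment'])"
```

```text
t: 10.1
ee_pos: [475.4, -94.5, 150.1]
orientation: [2.759, 1.501, 0.001]
ft_force: [0.2, -1.7, -0.3]
width: 0.5
grasp_force: 1.0
[ 0.17454092 -1.6550886  -0.29027728] [-0.47476145  0.09511568 -0.01114592]
```

```bash
python3 -m creep '[0.0007,0.0028,0,-0.05,0.0014,0.0057,0,-0.1,0.0014,0.0057,0,-0.1,0.0014,0.0057,0,-0.1]'
```

```text
t: 10.43
ee_pos: [476.6, -88.8, 149.9]
orientation: [2.831, 1.362, 0.0]
ft_force: [-0.7, -2.9, -0.6]
width: 0.3
grasp_force: 1.1
```

```bash
python3 -m creep '[0.001,0.0028,0,-0.05,0.002,0.0055,0,-0.1,0.002,0.0055,0,-0.1,0.002,0.0055,0,-0.1]'
```

```text
t: 10.77
ee_pos: [478.3, -83.3, 149.7]
orientation: [-2.895, -1.219, 0.0]
ft_force: [-1.2, -2.4, -0.4]
width: 0.1
grasp_force: 1.1
```

```bash
python3 -m creep '[0.0013,0.0026,0,-0.05,0.0026,0.0052,0,-0.1,0.0026,0.0052,0,-0.1,0.0026,0.0052,0,-0.1]'
```

```text
t: 11.1
ee_pos: [480.8, -78.1, 149.6]
orientation: [-2.953, -1.073, 0.0]
ft_force: [-1.1, -3.0, -1.2]
width: 0.2
grasp_force: 1.1
```

```bash
python3 -m creep '[0.0015,0.0025,0,-0.05,0.003,0.005,0,-0.1,0.003,0.005,0,-0.1,0.003,0.005,0,-0.1]'
```

```text
t: 11.43
ee_pos: [483.7, -73.1, 149.5]
orientation: [-3.002, -0.924, 0.001]
ft_force: [-1.6, -2.9, -1.7]
width: 0.6
grasp_force: 1.4
```

```bash
python3 -m creep '[0.0018,0.0024,0,-0.05,0.0036,0.0047,0,-0.1,0.0036,0.0047,0,-0.1,0.0036,0.0047,0,-0.1]'
```

```text
t: 11.77
ee_pos: [487.2, -68.5, 149.5]
orientation: [-3.045, -0.772, 0.001]
ft_force: [-2.7, -3.7, -0.9]
width: 0.5
grasp_force: 1.8
```

```bash
python3 -m creep '[0.002,0.0022,0,-0.05,0.004,0.0042,0,-0.1,0.004,0.0042,0,-0.1,0.004,0.0042,0,-0.1]'
```

```text
t: 12.1
ee_pos: [490.9, -64.4, 149.4]
orientation: [-3.08, -0.619, 0.002]
ft_force: [-2.9, -5.4, -0.7]
width: 0.7
grasp_force: 2.2
```

```bash
cat > lev.py <<'E'
from h import *
s=get_obs();print(s['t'],s['ee_pos'],s['ft_force'],s['moment'])
im,d=cams.get_image('wrist'); cv2.imwrite(f"pics/l{s['t']:.1f}.png",im[:,:,::-1])
c=cal('wrist');K=np.array(c['mtx']);M=np.array(c['mount']);R=cv2.Rodrigues(np.array(s['orientation']))[0]
u,v=np.meshgrid(np.arange(640),np.arange(400)); r=np.stack([(u-K[0,2])/K[0,0],(v-K[1,2])/K[1,1],np.ones_like(u)],-1)*d[...,None]
W=(r@M[:3,:3].T+M[:3,3])@R.T+s['ee_pos']
hsv=cv2.cvtColor(im,cv2.COLOR_RGB2HSV)
def rep(n,m):
    if m.sum()<20: print(n,'none');return
    P=W[m];ys,xs=np.where(m);q=cv2.minAreaRect(P[:,:2].astype(np.float32));ml=np.linalg.eigh(np.cov(P[:,:2].T))[1][:,1]
    print(n,len(P),'px',xs.mean().round(),ys.mean().round(),'mean',P.mean(0).round(1),'rect',np.round(q[0],1),np.round(q[1],1),round(q[2],1))
    p=np.array(q[0])-[532.2,-107.2];print(' r',np.hypot(*p),'theta by centre',np.pi+.05-np.arctan2(p[1],p[0]),'by axis',np.pi+.05-np.arctan2(ml[1],ml[0])%np.pi)
near=(abs(W[...,0]-500)<70)&(abs(W[...,1]+80)<70)
rep('lever',(cv2.inRange(hsv,(3,140,60),(15,255,255))>0)&near&(W[...,2]>155)&(W[...,2]<180))
E
python3 lev.py
```

```text
12.1 [490.94930826 -64.44038347 149.4376409 ] [-2.91389939 -5.39800528 -0.74439448] [-0.94267414  0.58569705 -0.0174333 ]
lever 2512 px 320.0 230.0 mean [509.6 -58.5 163.9] rect [507.8 -59.9] [15.8 50.1] 23.6
 r 53.167266644298735 theta by centre 1.1445376703626557 by axis 1.2001854625640755
```

```bash
python3 -m creep '[0.0024,0.0013,0,-0.05,0.0048,0.003,0,-0.1,0.0048,0.003,0,-0.1,0.0048,0.003,0,-0.1]'; python3 -c "
from h import *
s=get_obs();print(s['ft_force'],s['moment'])"
```

```text
t: 12.48
ee_pos: [494.9, -61.1, 149.4]
orientation: [-3.106, -0.464, 0.005]
ft_force: [-5.3, -4.2, 1.8]
width: 0.0
grasp_force: 3.0
[-5.31984367 -4.17955862  1.75556071] [-0.50900803  1.02797431  0.04062111]
```

```bash
python3 -m creep '[0.0025,0.0015,0,-0.05,0.005,0.003,0,-0.1,0.005,0.003,0,-0.1,0.005,0.003,0,-0.1]'; python3 -c "
from h import *
s=get_obs();print(s['ft_force'],s['moment'])"
```

```text
t: 12.82
ee_pos: [499.4, -57.9, 149.3]
orientation: [-3.125, -0.308, 0.006]
ft_force: [-7.2, -2.8, 2.7]
width: 0.6
grasp_force: 3.6
[-7.19499851 -2.84986095  2.66975596] [-0.37643602  1.28475801 -0.01354436]
```

```bash
python3 -m creep '[0.0027,0.0013,0,-0.05,0.0052,0.0026,0,-0.1,0.0052,0.0026,0,-0.1,0.0052,0.0026,0,-0.1]'; python3 lev.py
```

```text
t: 13.15
ee_pos: [504.1, -55.2, 149.2]
orientation: [-3.137, -0.151, 0.008]
ft_force: [-8.3, -1.5, 3.5]
width: 0.2
grasp_force: 4.3
13.15 [504.07379261 -55.17582126 149.2244294 ] [-8.27842668 -1.46333502  3.54461193] [-0.30554577  1.54111394  0.06019985]
lever 2489 px 320.0 231.0 mean [523.5 -55.1 163.7] rect [521.7 -55.9] [15.1 50.1] 8.3
 r 52.359622157060194 theta by centre 1.4187426149501678 by axis 1.46948538387329
```

```bash
python3 -m creep '[0.0027,0.0008,0,-0.05,0.0054,0.0015,0,-0.1,0.0054,0.0015,0,-0.1,0.0054,0.0015,0,-0.1]'; python3 -c "
from h import *
s=get_obs();print(s['ft_force'],s['moment'])"
```

```text
t: 13.53
ee_pos: [508.9, -53.1, 149.3]
orientation: [-3.14, 0.006, 0.01]
ft_force: [-10.2, 1.3, 7.1]
width: 0.6
grasp_force: 5.1
[-10.24121881   1.32031137   7.13358505] [0.30691823 1.8774444  0.12805606]
```

```bash
python3 lev.py; python3 -c "
from h import *
for i in range(4):
  cams.get_image('wrist'); s=get_obs();print(s['ft_force'],s['moment'])"
```

```text
13.5333 [508.94242951 -53.11217302 149.25592659] [-10.24121881   1.32031137   7.13358505] [0.30691823 1.8774444  0.12805606]
lever 2466 px 320.0 231.0 mean [528.3 -54.9 163.6] rect [526.3 -55.5] [15.1 49.9] 2.3
 r 52.002000433820335 theta by centre 1.507896172790656 by axis 1.5589990255365227
[-10.39814162   2.19074133   6.10347113] [0.25568508 1.81051999 0.16971573]
[-10.30982825   1.7645925    6.19984951] [0.34206761 1.79541797 0.15403916]
[-9.63923716  1.16524472  6.7153478 ] [0.34557709 1.84715822 0.06042041]
[-9.65648502  2.00731794  6.38095197] [0.35921837 1.78488795 0.0673188 ]
```

```bash
python3 -m creep '[0.0012,0.0004,0,-0.02,0.0023,0.0008,0,-0.04,0.0023,0.0008,0,-0.04]'; python3 -c "
from h import *
for i in range(4):
  cams.get_image('top'); s=get_obs();print(s['ee_pos'],s['ft_force'],s['moment'])"
```

```text
t: 14.03
ee_pos: [510.7, -52.2, 149.2]
orientation: [-3.139, 0.07, 0.012]
ft_force: [-11.4, 2.0, 7.5]
width: 0.6
grasp_force: 5.9
[510.73603105 -52.27356003 149.16747231] [-11.29970469   1.2450244    6.76559462] [0.27104251 2.10965222 0.14113477]
[510.67842741 -52.27495988 149.13766982] [-11.44211018   1.30495921   7.42427507] [0.27453894 2.04881307 0.08739116]
[510.72931343 -52.29663748 149.17123198] [-11.68655717   1.4034386    7.81871057] [0.29300835 2.02478061 0.12674774]
[510.70214976 -52.27692795 149.16147484] [-11.1017257    2.42177169   7.30741344] [0.32944715 2.01086328 0.12301549]
```

```bash
python3 -m creep '[-0.005,0,0,0,-0.015,0,0,0,-0.02,0,0,0,-0.02,0,0.03,0,-0.02,0,0.07,0,-0.02,0,0.11,0,-0.02,0,0.15,0,-0.02,0,0.17,0,-0.02,0,0.17,0,-0.02,0,0.17,0]'; python3 lev.py; python3 - <<'E'
from h import *
im,d=cams.get_image('wrist'); cv2.imwrite('pics/fin.png',im[:,:,::-1])
E
```

```text
t: 15.07
ee_pos: [494.8, -53.2, 320.8]
orientation: [3.141, -0.072, 0.006]
ft_force: [0.4, -0.0, -1.1]
width: 0.6
grasp_force: 0.0
15.0667 [494.75703205 -53.23950953 320.82345842] [ 0.3840211  -0.02956646 -1.0911429 ] [-0.06790634  0.16176064  0.02660668]
lever 607 px 317.0 151.0 mean [528.8 -55.5 163.8] rect [528.3 -55.7] [13.9 50.1] 3.7
 r 51.69536787910732 theta by centre 1.545181736687802 by axis 1.5868892355884439
```

View pics/fin.png

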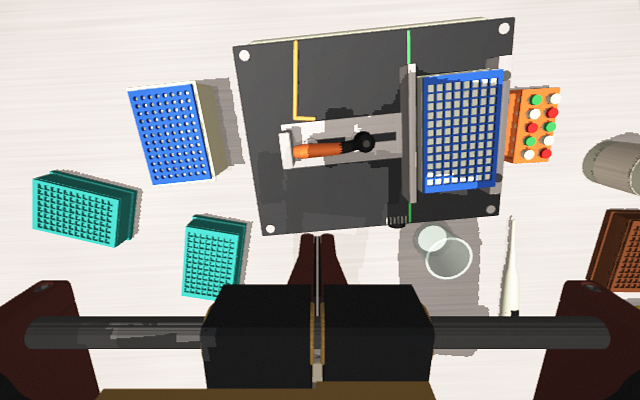

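The last view shows the bar's face at the green line (409,63 to 410,203) and the block between the bar and the rail. The lever lies over the tongue at (320,150), and nothing is touching the gripper.

```bash
python3 -c "
from workcell import ticket; print(ticket.close_job())"
```

```text
the job is handed in; nothing more can be done
None
```

The job is handed in at about 15 s: the block is home against the rail, pressed with an estimated 8–11 N, with the bar's face at the green line to within about 2 mm, the lever is turned to about 1.6 rad and hand-tight at about 11.5 N, and the arm is clear of everything.

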